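# Hold a blank home in the drill jig

### The job

Take the stepped aluminium foot that has no hole in its thin lug yet, lay it flat on the base of the drill jig and slide it lug first under the bush plate. Push it fully home into the corner, lug end against the end stop and long side square against the two side stop blocks, and finish while holding it there, pressed firmly against both stops at once, ready to be drilled: do not let go. Leave the other things on the bench where they are.

Things in the scene. Friction and masses are not known exactly. Their poses are not given: they have to be found in the camera images.
- blank_mid (a point): The blank, the only foot without a hole: aluminium, 0.3-0.6 kg, lying flat, 155 mm long, 44 mm wide. Thick body 100 mm long, 30 mm high; at its +x end a thin lug 55 mm long, 14 mm high, underside and width as the body's. Point: centre of the thick body, 15 mm above the underside, 105 mm from the lug's end. x along the length to the lug, z up. Its mass centre is 16 mm nearer the lug.
- blank_toe (a point): Lower corner of the blank where the lug's end face meets its right-hand (-y) long side: from blank_mid 105 mm along x, -22 mm along y, -15 mm along z. Same axes.
- blank: The same blank; origin at the centre of its underside, 77.5 mm from either end (27.5 mm from blank_mid towards the lug, 15 mm lower). Same axes.
- jig_seat (a point): Corner of the drill jig where blank_toe belongs: end stop face, side stop face and base top meet here. Axes of the jig: x to the end stop, y left, away from the side stops, z up. Steel, bolted down. Base plate 250 x 150 x 15 mm: x -222 to 28, y -43 to 107 from here; its top (z = 0 here) is 15 mm above the bench. The seated blank fills x -155 to 0, y 0 to 44 mm.
- plate_edge (a point): Middle of the lower front edge of the jig's bush plate and of the slot below it: 45 mm before, 42 mm left of and 20 mm above jig_seat. Jig axes. The plate, 12 mm thick (bush on top 6 mm more), reaches from here past the end stop. Slot: 20 mm high, 84 mm wide, from the side stop to a leg on the left; only the lug fits in, the thick body stays in front.
- end_stop: Steel end stop of the jig, a wall across the far end of the slot, 26 x 104 x 20 mm high; its face is at x = 0 of jig_seat. Origin: centre of its underside, 13 mm behind the face.
- side_stop: The jig's right-hand stop: two steel blocks, each 30 long, 20 thick, 20 high, faces at y = 0 of jig_seat: one in the slot (x -40 to -10 mm from jig_seat), one in the open at x -171 to -141 mm: on the way in, a finger on that side must pass left of it. The side is open between the blocks, with room for a finger. Origin: on the base top, x -97, y -10 mm from jig_seat.
- done_a: Finished foot of the same form with a 10 mm hole drilled through the lug, lying near the blank (the two may be either way round). Origin: centre of the underside. Leave alone.
- done_b: A second finished, drilled foot, farther back. Origin: centre of the underside. Leave alone.
- brush: Bench brush, 200 mm long, to the right. Leave alone.
- oiler: White plastic oil bottle, 52 mm across, 130 mm high, origin at its underside. Leave alone.
- drill: Cordless hand drill standing on its battery, about 205 mm high, to the left; origin at its underside. Leave alone.
- square: Engineer's square lying flat near the robot, blade 130 mm, stock 100 mm. Leave alone.
- mallet: Small rubber mallet, 200 mm long, lying on the left near the robot. Leave alone.
There are look-alikes about, which are no part of the job. What is shaped like the blank but pink is not meant.

How it is judged:
By the outcome, as a careful person would: the job done as asked, in the order asked, and still so for the second after the job is handed in, while the arm keeps its last pose, push and grip.
It also fails if it takes over 51 s, if anything falls off the work surface, if the arm or the gripper's body presses on something with over 40 N, if the wrist force passes 120 N, or if a joint passes its speed limit or range.

### The arm

A 6-joint arm with a two-finger parallel gripper is mounted at the origin on the work surface. World frame = base frame: x ahead of the robot, y to its left, z up, the work surface at z = 0. Lengths are in m, angles in rad, forces in N, time in s.
With the tool pointing down it reaches from about 0.325 to 0.925 m from the base axis. Payload 3.1 kg.
Tool frame: the origin (TCP) lies midway between the tips of the shut fingers; the grasp point (between the pads) lies 19 mm behind it; y points along the fingers, z is the direction in which the jaws open and shut, and the axes are right-handed (so a half turn about y gives the same grasp; the last joint's range is limited). The gripper opens to 85 mm and grips with 20 to 120 N. Pads are 22 mm wide; open, the fingers measure 114 mm over their backs; the gripper's body (76 mm by 85 mm) begins 54 mm behind the grasp point. The pads swing forward as they close: fully open they stand 13 mm farther back than shut.
Start: joints at [1.024, 0.217, 1.613, -0, 1.311, -0.112], TCP at [0.263, 0.567, 0.231] pointing down, gripper open.
Joint ranges: [-2.75, 2.75], [-0.78, 2.1], [0.31, 2.55], [-1.13, 4.27], [0.13, 2.63], [-2.58, 2.58]. Speed limits (rad/s): [2.79, 2.79, 3.14, 3.14, 3.14, 3.14].

### API

Orientations are given as a rotation vector (axis times angle).
In Python, from workcell import bot, read_camera, sign_off, search_frame, trace, place_of gives the robot as it stands. The module is installed in compiled form; this text tells all that it offers.
- The arm moves only by the tool step_arm, never from a script. Its argument "commands" is a list that holds one entry, the list of rows, each a list of 7 numbers: the turn, a rotation vector about the tool's x, y, z in degrees, then the shift along the tool's x, y, z in m, then the closure, from 0 (fully open) to 1 (shut). In form: [[[wx, wy, wz, tx, ty, tz, hand], ...]]. A call has 1 to 8 rows; each row shifts and turns the commanded pose from where the row before left it, along the tool's axes as they then stand; what a row does not reach is not made up. A row lasts 1/8 s, in which the tool goes at most 62.5 mm and 10.7 degrees, less where a joint would pass 70% of its speed; a pose out of reach is approached as far as the arm can. A call with a gripper value outside its range is refused whole. The fingers move at their own pace and stop on an object; "force" is the grip in N (left out, the last holds). Time passes only in rows, so rows that do not move let the fingers close. It gives the time, the measured TCP pose, the force and the opening at its end, in the units of the state.
- bot.get_obs(): the state, without advancing time (a new reading comes with each control period).
- read_camera(name): name is "scene" or "top" or "wrist"; returns a dict with "pixels" (420x560x3 uint8, red, green, blue), "depth" (420x560 float32, m along the optical axis (not along the pixel's ray), 0 where there is no reading), "K" (3x3 intrinsics, pixels), "xyz" and "attitude" of the camera in the world; the wrist camera has in their place "hand_eye" (4x4, takes a point from camera to tool coordinates, whose origin is the TCP and whose axes are the tool frame's). Camera axes: x right, y down, z forward; pixel columns grow to the right and rows downward; lengths in m; the calibration is good to about 2 mm. The wrist camera is an equidistant fisheye: a pixel r from the principal point sees the ray r / f radians off the axis. A picture is of the moment at which its call begins: read the wrist's pose just before it.
- sign_off(): hands the job in, once; it reports no verdict.
Trained networks look in the newest picture that a camera, given by its name, has taken for a name from the list of things; names that differ only in an ending like _2 or _b are one class to them, and where a whole thing is asked for, a point or a joint stands for the part that bears it (a point fixed in the world has none). Each returns a list of dicts, best first, with "confidence" (0 to 1); they miss things now and then, are a little off and sometimes report something else, mostly with a low value. They report only what shows in the picture. A call takes as long as a camera call. They do not tell look-alikes from the thing itself.
- search_frame(camera, thing): "location" ([x, y, z] in m, in the coordinates of the camera as it stood for that picture, good to about 4 mm: the middle of the surface that is visible of it).
- trace(camera, thing): "pixels" (420x560 bool, what is visible of it).
- place_of(camera, thing): "location" ([x, y, z] in m, in the coordinates of the camera as it stood for that picture, good to about 4 mm: a listed point, or the origin of a listed thing).
The state is a dict: "time": time; "qpos": joint angles; "dq": joint speeds; "effort": joint torques, N m; "position": TCP position; "tool_rot": TCP orientation; "contact_force": force on the tool from outside, world axes, zero at the start; "ft_torque": the same for the moment, N m; "finger_gap": opening from 0.0 (shut) to 1.0 (fully open).
Only numpy, scipy, OpenCV 4.12 (cv2) and the standard library are available. Lean on these libraries where they do the work, as an engineer would, in place of code of your own. Each camera call takes 0.05 s, during which the arm holds its last target.

## Working session

There is one attempt and no reset: what is moved stays moved. The work goes in short steps, Python scripts to look and compute and a tool call to move; the robot and the scene stay as the last step left them, time stands still between calls to the robot, and variables do not carry over. Pictures are saved under pics/ and viewed, and the job is handed in when it is done.

Besides the shell and the picture viewer there is one more tool, called as a command line: name --argument value ..., lists and objects as JSON in quotes. step_arm: Moves the arm, as the interface text tells. Its arguments: {"type":"object","properties":{"commands":{"type":"array"},"force":{"type":"number"}},"required":["commands"]}

```bash
mkdir -p pics; ls; cat > h.py <<'E'
import numpy as np, cv2
from scipy.spatial.transform import Rotation as R
from workcell import bot, read_camera, sign_off, search_frame, trace, place_of
def rot(a):
    a=np.array(a,float)
    if a.shape==(3,3): return a
    if a.shape==(3,): return R.from_rotvec(a).as_matrix()
    return R.from_quat(a).as_matrix()
def tw(c,p): return rot(c["attitude"])@np.array(p)+np.array(c["xyz"])
def save(c,n): cv2.imwrite("pics/"+n,c["pixels"][:,:,::-1])
def cloud(c):
    d=c["depth"];K=c["K"];v,u=np.mgrid[:420,:560]
    p=np.stack([(u-K[0,2])/K[0,0]*d,(v-K[1,2])/K[1,1]*d,d],-1)
    return p@rot(c["attitude"]).T+np.array(c["xyz"])
E
python3 - <<'E'
from h import *
o=bot.get_obs();print(o)
for n in ["scene","top"]:
    c=read_camera(n);save(c,n+"0.png");print(n,c["xyz"],c["attitude"],c["K"].tolist())
    for t in ["blank_mid","blank_toe","blank","done_a","jig_seat","plate_edge","end_stop","side_stop"]:
        print(t,[(np.round(tw(c,q["location"]),4).tolist(),round(q["confidence"],2)) for q in place_of(n,t)])
print(bot.get_obs()["time"])
E
```

```text
pics
{'time': 0.0, 'qpos': array([ 1.02380406e+00,  2.17808621e-01,  1.61492898e+00, -2.52504705e-05,
        1.31130334e+00, -1.12224662e-01]), 'dq': array([ 0.0013224 , -0.00036542, -0.00054827,  0.00062103, -0.00041743,
       -0.00092524]), 'effort': array([-1.99759995e-06, -3.96842372e+01, -3.03853583e+01, -4.47963714e-05,
        9.74810362e-03,  3.78023424e-05]), 'position': array([0.26282165, 0.56615057, 0.22993719]), 'tool_rot': array([-1.54610137,  0.34169072, -0.34047399]), 'contact_force': array([-0.40141492,  0.78931425,  0.39191866]), 'ft_torque': array([-0.00419031, -0.01854628, -0.05629345]), 'finger_gap': 0.9993031255768334}
scene [ 1.15119784 -0.19985529  0.87392044] [-2.07561604 -1.45854838  0.53811468] [[431.03386612477294, 0.0, 275.8158337501939], [0.0, 431.03386612477294, 217.50076186305608], [0.0, 0.0, 1.0]]
blank_mid [([0.6358, -0.0217, 0.0151], 0.98), ([0.4645, 0.0725, 0.0136], 0.89), ([0.3811, -0.0776, 0.013], 0.81), ([0.3458, 0.2614, 0.0148], 0.74)]
blank_toe [([0.5675, 0.0791, 0.0006], 0.87), ([0.2926, -0.021, -0.0032], 0.76), ([0.2403, 0.2518, 0.0], 0.72)
[... 701 characters left out ...]
7), ([0.6339, -0.0166, 0.017], 0.67)]
blank_toe [([0.2905, -0.019, 0.0018], 0.95), ([0.5633, 0.0825, -0.003], 0.83), ([0.2381, 0.253, -0.0003], 0.63), ([0.7293, -0.0679, 0.0015], 0.61), ([0.6161, -0.2132, 0.0349], 0.51)]
blank [([0.6589, -0.0301, -0.0015], 0.87), ([0.4893, 0.0832, 0.0047], 0.7), ([0.3553, -0.0659, 0.0006], 0.65), ([0.3194, 0.2559, -0.0018], 0.62)]
done_a [([0.7097, 0.2184, 0.0013], 0.92), ([0.5227, 0.2808, 0.0006], 0.78), ([0.3083, -0.2216, 0.006], 0.44)]
jig_seat [([0.6687, -0.2518, 0.0213], 0.76), ([0.6653, -0.4146, -0.0006], 0.66)]
plate_edge [([0.6159, -0.2103, 0.0369], 0.57), ([0.6259, 0.4725, -0.0004], 0.52)]
end_stop []
side_stop [([0.5618, 0.0828, 0.0017], 0.34)]
0.9
```

View pics/scene0.png

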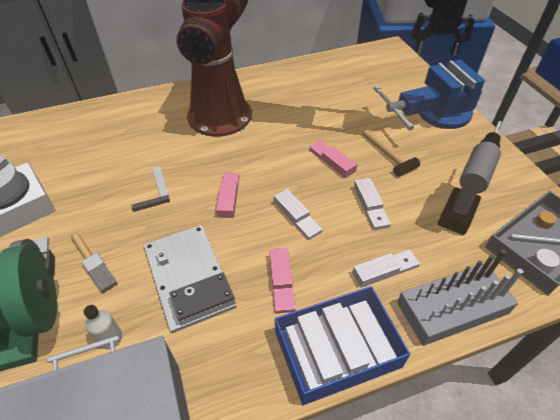

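View pics/top0.png

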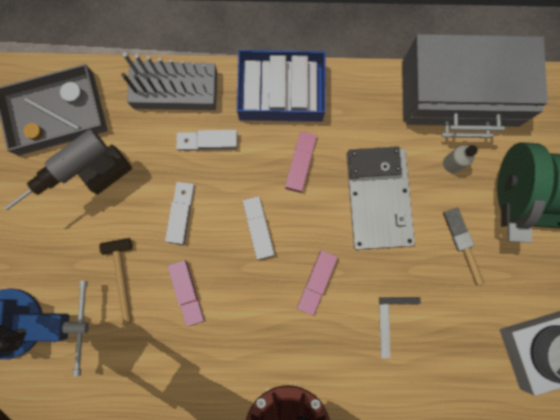

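The blank is the white foot at scene (298,213) / top (258,228), with a plain lug pointing away from the robot. The jig is at top (380,200), with its bush plate at the far end and the open side block at about (402,219). Next I'll measure both accurately.

```bash
python3 - <<'E'
from h import *
big=[]
for n in ["scene","top"]:
    c=read_camera(n);P=cloud(c)
    np.savez(n+".npz",P=P,px=c["pixels"])
    m=None
    for q in trace(n,"blank"):
        mm=q["pixels"]; ctr=np.median(P[mm],0)
        if np.linalg.norm(ctr[:2]-[.485,.08])<.06: m=mm;break
    print(n, None if m is None else (m.sum(),ctr))
    reg=(abs(P[...,0]-.487)<.11)&(abs(P[...,1]-.082)<.07)
    for nm,lo,hi in [("body",.024,.036),("lug",.009,.019)]:
        s=reg&(P[...,2]>lo)&(P[...,2]<hi)
        r=cv2.minAreaRect(P[s][:,:2].astype(np.float32)*1000)
        print(nm,s.sum(),r,P[s][:,2].mean(), cv2.boxPoints(r).round(1).tolist())
    reg=(abs(P[...,0]-.56)<.2)&(P[...,1]<-.12)&(P[...,1]>-.34)
    for nm,lo,hi in [("base",.011,.019),("plate",.042,.051),("bolts/stop",.030,.040)]:
        s=(reg&(P[...,2]>lo)&(P[...,2]<hi)).astype(np.uint8)
        s=cv2.morphologyEx(s,cv2.MORPH_OPEN,np.ones((2,2),np.uint8))
        k,lab,st,_=cv2.connectedComponentsWithStats(s)
        for i in range(1,k):
            if st[i,4]<12: continue
            pts=P[lab==i]
            r=cv2.minAreaRect(pts[:,:2].astype(np.float32)*1000)
            print(nm,st[i,4],np.round(r[0],1),np.round(r[1],1),round(r[2],2),pts[:,2].mean().round(4),cv2.boxPoints(r).round(1).tolist())
    img=c["pixels"][:,:,::-1]
    x,y,w,h=(130,215,120,120) if n=="scene" else (330,135,100,120)
    big.append(cv2.resize(img[y:y+h,x:x+w],(400*w//h,400) ,interpolation=cv2.INTER_CUBIC))
    x,y,w,h=(260,175,80,80) if n=="scene" else (225,185,60,80)
cv2.imwrite("pics/jig1.png",np.hstack(big))
E
```

```text
scene (np.int64(1098), array([0.49731765, 0.07643477, 0.0218832 ]))
body 529 ((506.2115478515625, 65.04776763916016), (76.12770080566406, 191.57188415527344), 81.01155853271484) 0.02902450270150898 [[405.70001220703125, 42.400001525878906], [594.9000244140625, 12.5], [606.7999877929688, 87.69999694824219], [417.5, 117.5999984741211]]
lug 389 ((492.10430908203125, 78.25657653808594), (152.86572265625, 46.92409896850586), 16.932252883911133) 0.013319618045278737 [[412.20001220703125, 78.4000015258789], [425.79998779296875, 33.599998474121094], [572.0999755859375, 78.0999984741211], [558.4000244140625, 123.0]]
base 3597 [ 793.9 -208.7] [713.8 151.2] 4.44 0.0181 [[432.20001220703125, -160.89999389648438], [443.8999938964844, -311.70001220703125], [1155.5999755859375, -256.3999938964844], [1143.9000244140625, -105.69999694824219]]
base 29 [ 688.3 -156.8] [ 2.6 24.2] 4.12 0.0103 [[686.2000122070312, -144.8000030517578], [687.9000244140625, -169.0], [690.5, -168.8000030517578], [688.7000122070312, -144.60000610351562]]
base 108 [ 692.8 -216.8] [ 4.9 87.5] 2.7 0.0104 [[688.2999877929688, -17
[... 1565 characters left out ...]
05175781], [407.79998779296875, 142.10000610351562]]
base 3770 [ 525.4 -133.1] [245.3 400.9] 14.95 0.0177 [[355.20001220703125, 28.899999618530273], [458.6000061035156, -358.3999938964844], [695.5999755859375, -295.1000061035156], [592.2000122070312, 92.19999694824219]]
plate 1208 [552.8 -97.9] [129.6 451.3] 41.29 0.0549 [[355.20001220703125, 28.899999618530273], [653.0, -310.20001220703125], [750.4000244140625, -224.6999969482422], [452.6000061035156, 114.4000015258789]]
bolts/stop 90 [ 443.4 -127.2] [ 32.6 357.1] 24.25 0.0461 [[355.20001220703125, 28.899999618530273], [501.8999938964844, -296.70001220703125], [531.5999755859375, -283.29998779296875], [384.8999938964844, 42.29999923706055]]
```

View pics/jig1.png

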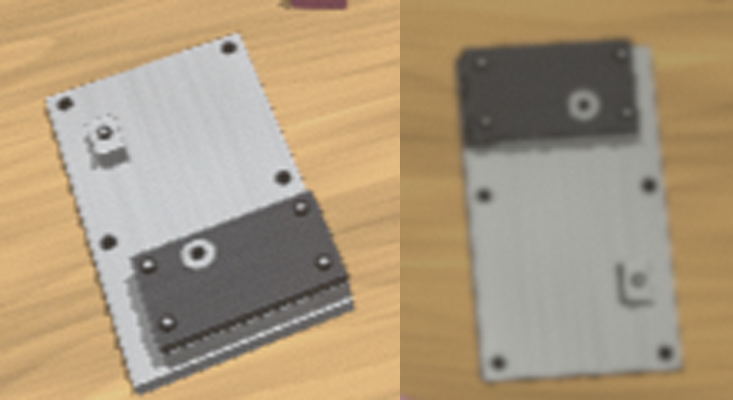

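```bash
python3 - <<'E'
from h import *
def rect(p):
    r=cv2.minAreaRect(np.ascontiguousarray(p[:,:2]*1000,dtype=np.float32)); return np.round(r[0],1),np.round(r[1],1),round(r[2],2),len(p),p[:,2].mean().round(4),cv2.boxPoints(r).round(1).tolist()
for n in ["scene","top"]:
    z=np.load(n+".npz");P=z["P"];z_=P[...,2]
    for nm,c,rad,lo,hi in [("body",(.487,.082),.09,.022,.038),("lug",(.487,.082),.09,.009,.019),("all",(.487,.082),.09,.008,.038),("base",(.56,-.22),.17,.010,.020),("plate",(.65,-.21),.1,.042,.060),("bolt",(.5,-.26),.06,.027,.045)]:
        s=((np.hypot(P[...,0]-c[0],P[...,1]-c[1])<rad)&(z_>lo)&(z_<hi)).astype(np.uint8)
        k,lab,st,_=cv2.connectedComponentsWithStats(s,connectivity=4)
        for i in range(1,k):
            if st[i,4]>25: print(n,nm,*rect(P[lab==i]))
E
```

```text
scene body [462.7  72.1] [102.3  46.2] 16.01 545 0.0288 [[407.20001220703125, 80.19999694824219], [420.0, 35.79999923706055], [518.2999877929688, 64.0], [505.5, 108.4000015258789]]
scene lug [454.7  48.1] [63.8  3.2] 16.23 39 0.0139 [[423.70001220703125, 40.70000076293945], [424.5, 37.70000076293945], [485.79998779296875, 55.5], [484.8999938964844, 58.5]]
scene lug [531.   90.9] [71.3 47.2] 14.5 344 0.0132 [[490.6000061035156, 104.80000305175781], [502.3999938964844, 59.099998474121094], [571.4000244140625, 77.0], [559.5999755859375, 122.5999984741211]]
scene all [489.6  79.1] [157.4  47.1] 15.47 970 0.0222 [[407.3999938964844, 80.80000305175781], [420.0, 35.400001525878906], [571.7000122070312, 77.4000015258789], [559.0999755859375, 122.80000305175781]]
scene base [ 568.5 -228.4] [254.8 150.1] 4.57 3817 0.0147 [[435.5, -163.6999969482422], [447.5, -313.29998779296875], [701.4000244140625, -293.1000061035156], [689.5, -143.39999389648438]]
scene plate [ 655.4 -210. ] [ 72.7 126.7] 4.51 1732 0.0471 [[614.2000122070312, -149.6999969482422], [624.2000122070312, -276.0], [696.59997558593
[... 785 characters left out ...]
125, 41.599998474121094], [567.0999755859375, 82.30000305175781], [555.7000122070312, 124.4000015258789]]
top base [ 566.1 -225. ] [249.4 151.3] 4.69 4145 0.0155 [[435.6000061035156, -159.8000030517578], [448.0, -310.5], [696.5, -290.20001220703125], [684.2000122070312, -139.39999389648438]]
top plate [ 652.7 -206.4] [ 72.7 127.9] 4.73 1430 0.048 [[611.2999877929688, -145.6999969482422], [621.7999877929688, -273.20001220703125], [694.2000122070312, -267.20001220703125], [683.7000122070312, -139.6999969482422]]
top bolt [ 510.9 -271.3] [30.1 21.4] 3.34 112 0.0353 [[495.20001220703125, -261.5], [496.5, -282.8999938964844], [526.5, -281.20001220703125], [525.2999877929688, -259.79998779296875]]
```

```bash
cat >> h.py <<'E'
SEAT=np.array([.6665,-.2508,.015]); JY=np.deg2rad(4.6)
def Rz(a): return R.from_euler('z',a).as_matrix()
def target(yaw,A):   # tool y down, tool z = +-world dir (yaw+90), nearest to A
    out=[]
    for s in (1,-1):
        y=np.array([0,0,-1.]);z=s*np.array([-np.sin(yaw),np.cos(yaw),0]);x=np.cross(y,z)
        M=np.stack([x,y,z],1); out.append((np.linalg.norm((R.from_matrix(A.T@M)).as_rotvec()),M))
    return min(out,key=lambda t:t[0])[1]
def delta(p,yaw,A=None,p0=None):
    o=bot.get_obs(); A=rot(o["tool_rot"]) if A is None else A; p0=o["position"] if p0 is None else p0
    M=target(yaw,A)
    w=np.rad2deg(R.from_matrix(A.T@M).as_rotvec())
    print("turn",w.round(2),"shift in new tool axes mm",(M.T@(np.array(p)-p0)*1000).round(1),"old axes",(A.T@(np.array(p)-p0)*1000).round(1))
    return M
E
python3 - <<'E'
from h import *
print(rot(bot.get_obs()["tool_rot"]).round(3))
M=delta([.4692,.0759,.10],np.deg2rad(15.3));print(M.round(3))
g=np.array([.488,.081,0])+Rz(np.deg2rad(15.3))@[-.0195,0,0];print(g)
E
```

```text
[[ 0.907  0.     0.421]
 [-0.421  0.     0.907]
 [ 0.    -1.     0.   ]]
turn [ -0.   -40.21   0.  ] shift in new tool axes mm [  69.1  131.3 -527.9] old axes [ 393.6  131.3 -358.5]
[[ 0.965  0.    -0.264]
 [ 0.264  0.     0.965]
 [ 0.    -1.     0.   ]]
[0.46919113 0.07585448 0.        ]
```

step_arm --commands '[[[0,-10.05,0,0,0,0,0],[0,-10.05,0,0,0,0,0],[0,-10.05,0,0,0,0,0],[0,-10.05,0,0,0,0,0],[0,0,0,0.007,0,-0.053,0],[0,0,0,0.007,0,-0.053,0],[0,0,0,0.007,0,-0.053,0],[0,0,0,0.007,0,-0.053,0]]]'

```text
time: 2.1
position: [0.3467, 0.3683, 0.2315]
tool_rot: [-1.56, -0.21, 0.209]
contact_force: [0.2, -0.6, -0.9]
finger_gap: 1.001
```

step_arm --commands '[[[0,0,0,0.007,0,-0.053,0],[0,0,0,0.007,0,-0.053,0],[0,0,0,0.007,0.02,-0.053,0],[0,0,0,0.007,0.03,-0.053,0],[0,0,0,0.007,0.03,-0.053,0],[0,0,0,0.006,0.03,-0.051,0],[0,0,0,0,0,0,0],[0,0,0,0,0,0,0]]]'

```text
time: 3.1
position: [0.4691, 0.0759, 0.1216]
tool_rot: [-1.56, -0.209, 0.209]
contact_force: [0.6, 0.8, 0.8]
finger_gap: 0.999
```

```bash
python3 - <<'E'
from h import *
o=bot.get_obs();print(o["time"],o["position"],o["contact_force"])
delta([.4692,.0759,.001],np.deg2rad(15.3))
c=read_camera("wrist");save(c,"w1.png")
E
```

```text
3.1 [0.46912317 0.07593992 0.12157831] [0.61311237 0.77021076 0.8253728 ]
turn [-0.03 -0.06  0.01] shift in new tool axes mm [ 1.000e-01  1.206e+02 -1.000e-01] old axes [ 0.000e+00  1.206e+02 -1.000e-01]
```

View pics/w1.png

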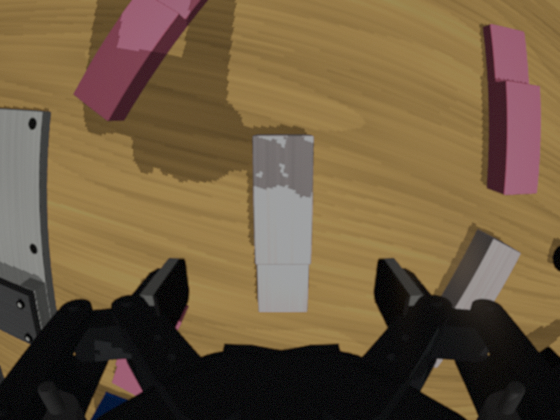

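The wrist view shows the plain-lugged blank at (283,220), centred between the fingers at x≈185 and 378 and square to them. I'll go down and grip.

step_arm --commands '[[[0,0,0,0,0.03,0,0],[0,0,0,0,0.03,0,0],[0,0,0,0,0.03,0,0],[0,0,0,0,0.02,0,0],[0,0,0,0,0.01,0,0],[0,0,0,0,0,0,0],[0,0,0,0,0,0,0.3]]]' --force 60

```text
time: 4.03
position: [0.4702, 0.0762, 0.0025]
tool_rot: [-1.561, -0.212, 0.208]
contact_force: [-0.3, 0.3, -0.3]
finger_gap: 0.819
```

step_arm --commands '[[[0,0,0,0,0,0,1],[0,0,0,0,0,0,1],[0,0,0,0,0,0,1],[0,0,0,0,0,0,1],[0,0,0,0,0,0,1],[0,0,0,0,0,0,1]]]' --force 80

```text
time: 4.78
position: [0.4703, 0.0759, 0.0026]
tool_rot: [-1.56, -0.211, 0.207]
contact_force: [-1.1, 1.5, 5.9]
finger_gap: 0.497
```

```bash
python3 - <<'E'
from h import *
o=bot.get_obs();print(o["time"],o["position"],o["contact_force"],o["ft_torque"],o["finger_gap"])
c=read_camera("scene");save(c,"s2.png");c=read_camera("wrist");save(c,"w2.png")
a=cv2.imread("pics/s2.png")[120:320,180:400];b=cv2.imread("pics/w2.png")
cv2.imwrite("pics/c2.png",np.hstack([cv2.resize(a,(440,400)),cv2.resize(b,(360,400))[:, :]]))
E
```

```text
4.775 [0.47029954 0.07593425 0.00258658] [-1.06057534  1.5491701   5.91568718] [ 0.21643371  0.17954922 -0.00564582] 0.4972134431227037
```

View pics/c2.png

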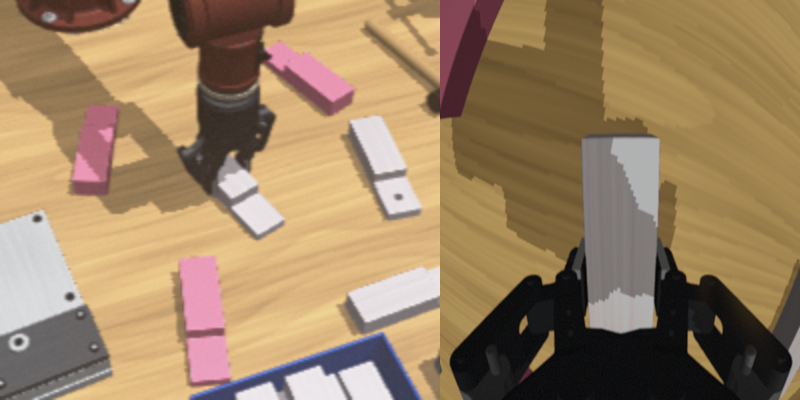

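```bash
python3 - <<'E'
from h import *
p=SEAT+Rz(JY)@[-.161,.046,0]; p[2]=.1126; print(p)
M=delta(p,JY)
E
```

```text
[ 0.50232945 -0.2178602   0.1126    ]
turn [-1.000e-02  1.067e+01  1.300e-01] shift in new tool axes mm [   8.4 -110.  -295.4] old axes [ -46.2 -110.1 -291.9]
```

step_arm --commands '[[[0,0,0,0,-0.02,0,1],[0,0,0,0,-0.04,0,1],[0,5.3,0,0,-0.05,0,1],[0,5.4,0,0.001,0,-0.03,1],[0,0,0,0.0015,0,-0.055,1],[0,0,0,0.0015,0,-0.055,1],[0,0,0,0.0015,0,-0.055,1],[0,0,0,0.0015,0,-0.055,1]]]'

```text
time: 5.88
position: [0.4971, -0.1735, 0.1096]
tool_rot: [-1.568, -0.06, 0.065]
contact_force: [1.6, 0.3, -5.0]
finger_gap: 0.495
```

step_arm --commands '[[[0,0,0,0.001,0,-0.03,1],[0,0,0,0.0005,0,-0.015,1],[0,0,0,0,0,0,1],[0,0,0,0,0,0,1]]]'

```text
time: 6.38
position: [0.5031, -0.2155, 0.1105]
tool_rot: [-1.568, -0.062, 0.065]
contact_force: [0.0, 0.5, -5.2]
finger_gap: 0.497
```

```bash
python3 - <<'E'
from h import *
o=bot.get_obs();print(o["time"],o["position"],o["contact_force"],o["ft_torque"],o["finger_gap"])
p=SEAT+Rz(JY)@[-.161,.046,0]; p[2]=.0206
M=delta(p,JY)
for n in ["scene","top"]:
    c=read_camera(n);save(c,n[0]+"3.png");P=cloud(c)
    s=(np.hypot(P[...,0]-.56,P[...,1]+.21)<.12)&(P[...,2]>.112)&(P[...,2]<.132)
    k,lab,st,_=cv2.connectedComponentsWithStats(s.astype(np.uint8),connectivity=4)
    for i in range(1,k):
        if st[i,4]>40: 
            q=P[lab==i]; r=cv2.minAreaRect(np.ascontiguousarray(q[:,:2]*1000,dtype=np.float32)); print(n,r,cv2.boxPoints(r).round(1).tolist(),q[:,2].mean())
a=cv2.imread("pics/s3.png")[150:350,100:320];b=cv2.imread("pics/t3.png")[100:300,290:470]
cv2.imwrite("pics/c3.png",np.hstack([cv2.resize(a,(440,400)),cv2.resize(b,(360,400))]))
E
```

```text
6.375 [ 0.50309619 -0.21546555  0.11047996] [ 0.03717284  0.46837746 -5.20805766] [-0.05800974  0.03767863  0.04605493] 0.49702761827181086
turn [-0.11  0.04 -0.1 ] shift in new tool axes mm [-1.  89.9 -2.3] old axes [-0.8 89.9 -2.5]
scene ((572.279541015625, -211.89710998535156), (59.25908279418945, 44.02559280395508), 4.971206188201904) [[540.9000244140625, -192.5], [544.7000122070312, -236.39999389648438], [603.7000122070312, -231.3000030517578], [599.9000244140625, -187.39999389648438]] 0.12156634287349773
top ((559.990478515625, -208.0368194580078), (75.45635223388672, 42.449710845947266), 4.8845295906066895) [[520.5999755859375, -190.10000610351562], [524.2000122070312, -232.39999389648438], [599.4000244140625, -226.0], [595.7999877929688, -183.6999969482422]] 0.12204188466333676
```

View pics/c3.png

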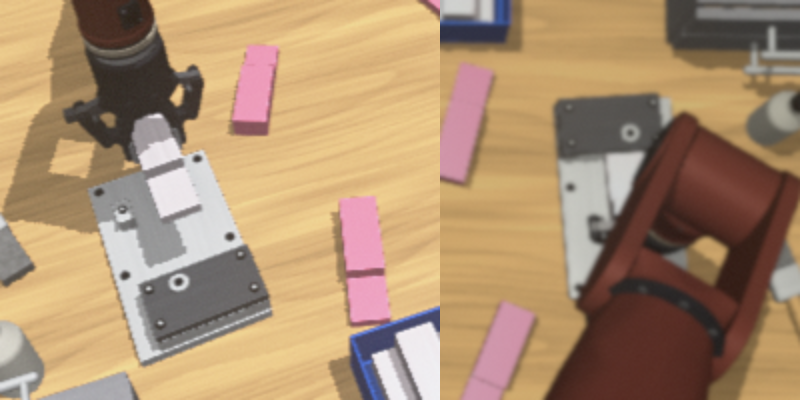

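The blank is level in the grip and square to the jig. Its toe is 63 mm short of the seat and 27 mm to the left, so I'll lower it.

step_arm --commands '[[[0,0,0,0,0.025,0,1],[0,0,0,0,0.025,0,1],[0,0,0,0,0.02,0,1],[0,0,0,0,0.012,0,1],[0,0,0,0,0.006,0,1],[0,0,0,0,0.002,0,1],[0,0,0,0,0,0,1],[0,0,0,0,0,0,1]]]'

```text
time: 7.48
position: [0.5045, -0.2176, 0.0221]
tool_rot: [-1.571, -0.064, 0.062]
contact_force: [0.6, 0.5, -4.9]
finger_gap: 0.5
```

step_arm --commands '[[[0,0,0,0,0.001,0,1],[0,0,0,0,0.001,0,1],[0,0,0,0,0,0,1]]]'

```text
time: 7.85
position: [0.5037, -0.2171, 0.0192]
tool_rot: [-1.57, -0.063, 0.063]
contact_force: [-0.8, -0.2, -4.7]
finger_gap: 0.497
```

step_arm --commands '[[[0,0,0,0,0.001,0,1],[0,0,0,0,0,0,1]]]'

```text
time: 8.1
position: [0.5038, -0.2171, 0.0182]
tool_rot: [-1.57, -0.063, 0.063]
contact_force: [0.6, 0.4, -5.6]
finger_gap: 0.495
```

step_arm --commands '[[[0,0,0,0,0.0005,0,1],[0,0,0,0,0,0,1]]]'

```text
time: 8.35
position: [0.5039, -0.2172, 0.0178]
tool_rot: [-1.57, -0.063, 0.063]
contact_force: [0.2, 0.2, -5.0]
finger_gap: 0.497
```

step_arm --commands '[[[0,0,0,0,0.0005,0,1],[0,0,0,0,0,0,1]]]'

```text
time: 8.6
position: [0.504, -0.2173, 0.0176]
tool_rot: [-1.57, -0.063, 0.063]
contact_force: [-1.1, 0.4, -3.6]
finger_gap: 0.498
```

Contact is starting. I'll ease down a little more until there is a light down-force.

step_arm --commands '[[[0,0,0,0,0.001,0,1],[0,0,0,0,0,0,1],[0,0,0,0,0,0,1]]]'

```text
time: 8.98
position: [0.504, -0.2173, 0.0176]
tool_rot: [-1.57, -0.063, 0.063]
contact_force: [-3.3, 1.8, 4.9]
finger_gap: 0.497
```

```bash
python3 - <<'E'
from h import *
o=bot.get_obs();print(o["time"],o["position"],o["contact_force"],o["ft_torque"],o["finger_gap"])
c=read_camera("scene");save(c,"s4.png");P=cloud(c)
s=(np.hypot(P[...,0]-.57,P[...,1]+.21)<.08)&(P[...,2]>.024)&(P[...,2]<.036)
k,lab,st,_=cv2.connectedComponentsWithStats(s.astype(np.uint8),connectivity=4)
for i in range(1,k):
    if st[i,4]>40:
        q=P[lab==i]; r=cv2.minAreaRect(np.ascontiguousarray(q[:,:2]*1000,dtype=np.float32)); print(r,cv2.boxPoints(r).round(1).tolist(),q[:,2].mean())
c=read_camera("wrist");save(c,"w4.png")
a=cv2.imread("pics/s4.png")[180:340,110:286];b=cv2.imread("pics/w4.png")
cv2.imwrite("pics/c4.png",np.hstack([cv2.resize(a,(440,400)),cv2.resize(b,(360,400))]))
E
```

```text
8.975 [ 0.50402574 -0.21725385  0.01761235] [-3.27335851  1.83001128  4.87078674] [0.35863061 0.51527711 0.11703566] 0.49701569603004503
((572.5521240234375, -213.97323608398438), (59.49461364746094, 43.743919372558594), 4.543701171875) [[541.2000122070312, -194.5], [544.5999755859375, -238.10000610351562], [603.9000244140625, -233.39999389648438], [600.5, -189.8000030517578]] 0.028812705590237034
```

View pics/c4.png

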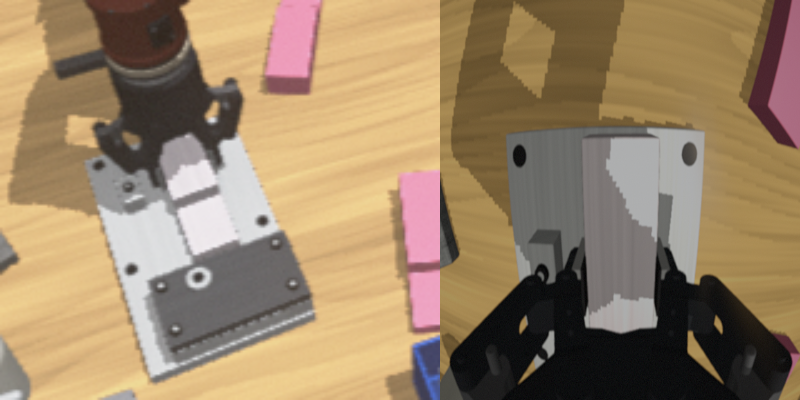

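The blank lies flat with about 10 N down-force and its lug is in line with the slot. The right finger is clear of the side block (the block shows at (545,255) in the wrist half). Now I'll slide it in.

step_arm --commands '[[[0,0,0,0.004,0,0,1],[0,0,0,0.008,0,0,1],[0,0,0,0.008,0,0,1],[0,0,0,0.008,0,0,1],[0,0,0,0.004,0,0,1]]]'

```text
time: 9.7
position: [0.5361, -0.2154, 0.0176]
tool_rot: [-1.571, -0.063, 0.064]
contact_force: [-6.6, -1.6, 7.4]
finger_gap: 0.504
```

step_arm --commands '[[[0,0,0,0.006,0,0,1],[0,0,0,0.006,0,0,1],[0,0,0,0.006,0,0,1],[0,0,0,0.004,0,0,1],[0,0,0,0,0,0,1]]]'

```text
time: 10.32
position: [0.5585, -0.2136, 0.0176]
tool_rot: [-1.571, -0.064, 0.062]
contact_force: [-4.2, -0.2, 5.8]
finger_gap: 0.498
```

```bash
cat > st.py <<'E'
from h import *
o=bot.get_obs();print(round(o["time"],2),"jig tcp mm",(Rz(JY).T@(o["position"]-SEAT)*1000).round(2),"F jig",(Rz(JY).T@o["contact_force"]).round(1),"T",(Rz(JY).T@o["ft_torque"]).round(2),o["finger_gap"])
A=rot(o["tool_rot"]);print("x dir yaw deg",np.rad2deg(np.arctan2(A[1,0],A[0,0])).round(2),"tilt",(A[2]).round(4))
E
python3 st.py
```

```text
10.32 jig tcp mm [-104.64   45.79    2.63] F jig [-4.2  0.2  5.8] T [0.24 0.52 0.03] 0.49756844465286953
x dir yaw deg 4.61 tilt [ 9.0e-04 -1.0e+00 -1.1e-03]
```

step_arm --commands '[[[0,0,0,0,0,-0.005,1],[0,0,0,0,0,-0.006,1],[0,0,0,0,0,-0.006,1],[0,0,0,0,0,-0.002,1],[0,0,0,0,0,0,1]]]'

```text
time: 10.95
position: [0.5609, -0.2316, 0.0176]
tool_rot: [-1.57, -0.065, 0.06]
contact_force: [-0.8, 4.4, 5.7]
finger_gap: 0.5
```

step_arm --commands '[[[0,0,0,0.002,0,0,1],[0,0,0,0.002,0,0,1],[0,0,0,0,0,0,1]]]'

```text
time: 11.32
position: [0.5628, -0.232, 0.0176]
tool_rot: [-1.57, -0.062, 0.065]
contact_force: [-6.0, 0.7, 9.1]
finger_gap: 0.498
```

```bash
python3 st.py
```

```text
11.32 jig tcp mm [-101.86   27.08    2.61] F jig [-5.9  1.2  9.1] T [0.48 0.76 0.07] 0.49803683639315166
x dir yaw deg 4.62 tilt [-1.6e-03 -1.0e+00 -3.0e-04]
```

Next I'll find the end stop, stepping 1–2 mm at a time.

step_arm --commands '[[[0,0,0,0.002,0,0,1],[0,0,0,0.001,0,0,1],[0,0,0,0,0,0,1]]]'

```text
time: 11.7
position: [0.5656, -0.2321, 0.0176]
tool_rot: [-1.571, -0.062, 0.065]
contact_force: [-7.1, 0.6, 10.2]
finger_gap: 0.5
```

step_arm --commands '[[[0,0,0,0.001,0,0,1],[0,0,0,0.001,0,0,1],[0,0,0,0,0,0,1]]]'

```text
time: 12.08
position: [0.5676, -0.2321, 0.0176]
tool_rot: [-1.571, -0.062, 0.065]
contact_force: [-7.3, -0.3, 7.8]
finger_gap: 0.5
```

```bash
python3 st.py
```

```text
12.07 jig tcp mm [-97.1   26.59   2.62] F jig [-7.3  0.3  7.8] T [0.33 0.84 0.09] 0.49975998763468094
x dir yaw deg 4.62 tilt [-0.0019 -1.     -0.001 ]
```

step_arm --commands '[[[0,0,0,0.001,0,0,1],[0,0,0,0.001,0,0,1],[0,0,0,0,0,0,1]]]'

```text
time: 12.45
position: [0.5691, -0.232, 0.0176]
tool_rot: [-1.571, -0.061, 0.066]
contact_force: [-7.3, -0.8, 10.1]
finger_gap: 0.498
```

step_arm --commands '[[[0,0,0,0.001,0,0,1],[0,0,0,0,0,0,1]]]'

```text
time: 12.7
position: [0.5691, -0.2321, 0.0176]
tool_rot: [-1.571, -0.059, 0.068]
contact_force: [-11.0, -0.7, 12.6]
finger_gap: 0.502
```

step_arm --commands '[[[0,0,0,0.001,0,0,1],[0,0,0,0,0,0,1]]]'

```text
time: 12.95
position: [0.5691, -0.232, 0.0176]
tool_rot: [-1.57, -0.058, 0.069]
contact_force: [-14.1, -1.6, 14.8]
finger_gap: 0.496
```

```bash
python3 st.py
```

```text
12.95 jig tcp mm [-95.58  26.54   2.59] F jig [-14.2  -0.5  14.8] T [0.08 1.59 0.03] 0.4963630302934886
x dir yaw deg 4.64 tilt [-7.4e-03 -1.0e+00 -2.0e-04]
```

The end stop is met at x≈-95.6, against about -96 expected. The tool is starting to pitch nose-down, so I'll back off slightly and find the side stops.

step_arm --commands '[[[0,0,0,-0.002,0,-0.002,1],[0,0,0,0,0,-0.001,1],[0,0,0,0,0,0,1]]]'

```text
time: 13.32
position: [0.5691, -0.2321, 0.0176]
tool_rot: [-1.566, -0.06, 0.066]
contact_force: [-8.8, 8.1, 13.4]
finger_gap: 0.505
```

step_arm --commands '[[[0,0,0,0,0,-0.001,1],[0,0,0,0,0,0,1]]]'

```text
time: 13.58
position: [0.5691, -0.2321, 0.0177]
tool_rot: [-1.564, -0.06, 0.066]
contact_force: [-9.5, 10.2, 15.1]
finger_gap: 0.503
```

step_arm --commands '[[[0,0,0,0,0,-0.001,1],[0,0,0,0,0,0,1]]]'

```text
time: 13.82
position: [0.5691, -0.2322, 0.0177]
tool_rot: [-1.563, -0.059, 0.067]
contact_force: [-8.3, 12.3, 16.0]
finger_gap: 0.502
```

```bash
python3 st.py
```

```text
13.82 jig tcp mm [-95.58  26.3    2.69] F jig [-7.3 12.9 16. ] T [1.87 0.82 0.2 ] 0.502473446968233
x dir yaw deg 4.62 tilt [-0.0045 -1.      0.0071]
```

Sideways friction (about 13 N under 21 N of down-force) probably explains the stall. A look will tell friction from contact.

```bash
python3 - <<'E'
from h import *
c=read_camera("scene");save(c,"s5.png");P=cloud(c)
s=(np.hypot(P[...,0]-.60,P[...,1]+.23)<.09)&(P[...,2]>.035)&(P[...,2]<.0445)
k,lab,st,_=cv2.connectedComponentsWithStats(s.astype(np.uint8),connectivity=4)
for i in range(1,k):
    if st[i,4]>20:
        q=P[lab==i]; S=np.array([.6678,-.2525,.015]);j=(q-S)@Rz(JY)*1000
        print(st[i],j.min(0).round(1),j.max(0).round(1),np.percentile(j[:,1],[2,98]).round(1))
c=read_camera("wrist");save(c,"w5.png")
a=cv2.imread("pics/s5.png")[190:330,130:284];b=cv2.imread("pics/w5.png")
cv2.imwrite("pics/c5.png",np.hstack([cv2.resize(a,(440,400),interpolation=cv2.INTER_CUBIC),cv2.resize(b,(360,400))]))
E
```

```text
[178 275  19  12  63] [-70.4   3.9  20.4] [-53.8  46.5  29.4] [ 4.8 45.4]
```

View pics/c5.png

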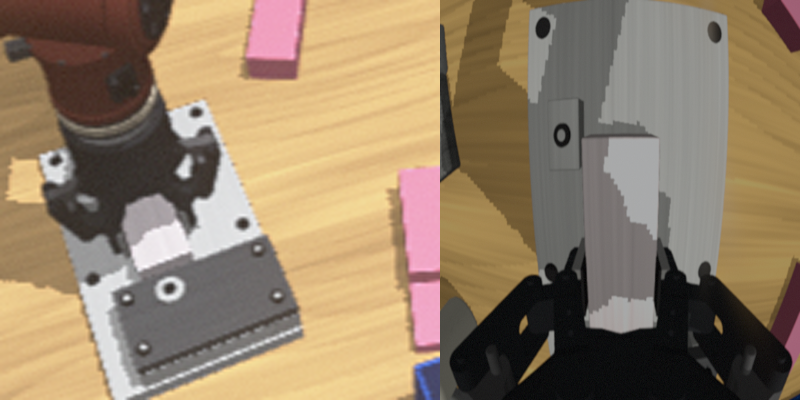

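View pics/w5.png

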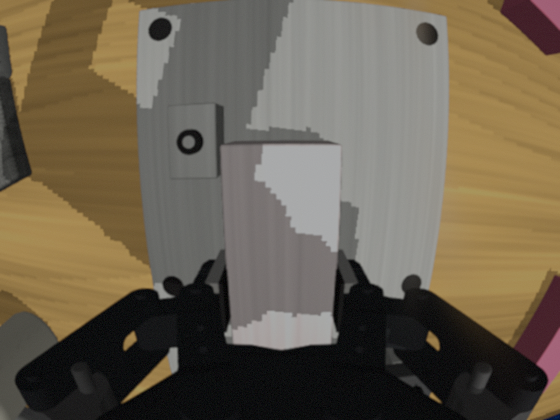

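The picture shows a gap of about 3.5 mm still at the side block (scene depth puts the blank at y≈4…46 mm). So it is friction, and I'll relieve the down-force and the end push.

step_arm --commands '[[[0,0,0,-0.002,-0.001,0,1],[0,0,0,0,-0.0005,0,1],[0,0,0,0,0,0,1]]]'

```text
time: 14.3
position: [0.5689, -0.2356, 0.0177]
tool_rot: [-1.569, -0.063, 0.062]
contact_force: [0.1, 4.7, 2.1]
finger_gap: 0.5
```

```bash
python3 st.py
```

```text
14.3 jig tcp mm [-96.02  22.96   2.66] F jig [0.5 4.7 2.1] T [ 0.64 -0.2   0.04] 0.4999933641133644
x dir yaw deg 4.56 tilt [ 6.e-04 -1.e+00  9.e-04]
```

step_arm --commands '[[[0,0,0,0,0,-0.001,1],[0,0,0,0,0,0,1]]]'

```text
time: 14.55
position: [0.569, -0.2357, 0.0177]
tool_rot: [-1.567, -0.062, 0.061]
contact_force: [-0.3, 7.5, 1.3]
finger_gap: 0.499
```

step_arm --commands '[[[0,0,0,0,0,-0.001,1],[0,0,0,0,0,0,1]]]'

```text
time: 14.8
position: [0.569, -0.2358, 0.0177]
tool_rot: [-1.565, -0.061, 0.061]
contact_force: [0.4, 9.8, 3.5]
finger_gap: 0.498
```

step_arm --commands '[[[0,0,0,0,0,-0.001,1],[0,0,0,0,0,0,1]]]'

```text
time: 15.05
position: [0.5689, -0.2358, 0.0177]
tool_rot: [-1.564, -0.06, 0.061]
contact_force: [1.0, 11.3, 5.5]
finger_gap: 0.501
```

```bash
python3 st.py
```

```text
15.05 jig tcp mm [-96.04  22.74   2.72] F jig [ 1.9 11.2  5.5] T [ 1.64 -0.25 -0.35] 0.5013268076058061
x dir yaw deg 4.42 tilt [-2.0e-04 -1.0e+00  6.4e-03]
```

The side stop is met at y≈22.7, against 22 expected. Now I'll push to the end stop again while turning out the small roll.

step_arm --commands '[[[-0.3,0,0,0.001,0,0,1],[0,0,0,0.001,0,0,1],[0,0,0,0.001,0,0,1],[0,0,0,0,0,0,1]]]'

```text
time: 15.55
position: [0.5689, -0.2359, 0.0176]
tool_rot: [-1.568, -0.055, 0.066]
contact_force: [-8.4, 9.1, 11.0]
finger_gap: 0.496
```

```bash
python3 st.py
```

```text
15.55 jig tcp mm [-96.07  22.7    2.62] F jig [-7.7  9.8 11. ] T [ 1.5   0.65 -0.36] 0.49559386040901776
x dir yaw deg 4.45 tilt [-0.0069 -1.      0.0021]
```

step_arm --commands '[[[0,0,0.2,0.001,0,0,1],[0,0,0,0.001,0,0,1],[0,0,0,0,0,0,1]]]'

```text
time: 15.92
position: [0.5691, -0.2359, 0.0176]
tool_rot: [-1.568, -0.05, 0.073]
contact_force: [-13.8, 10.2, 14.1]
finger_gap: 0.498
```

```bash
python3 st.py
```

```text
15.93 jig tcp mm [-95.9   22.69   2.62] F jig [-12.9  11.2  14.1] T [ 1.44  1.24 -0.32] 0.4975659227032666
x dir yaw deg 4.49 tilt [-0.0145 -0.9999  0.0027]
```

That turn had the wrong sign, so I'll correct the pitch.

step_arm --commands '[[[0,0,-0.4,0,0,0,1],[-0.1,0,-0.4,0,0,0,1],[0,0,0,0,0,0,1]]]'

```text
time: 16.3
position: [0.5693, -0.2359, 0.0176]
tool_rot: [-1.569, -0.061, 0.062]
contact_force: [-11.2, 8.2, 12.2]
finger_gap: 0.498
```

```bash
python3 st.py
```

```text
16.3 jig tcp mm [-95.68  22.7    2.58] F jig [-10.5   9.1  12.2] T [ 1.63  1.75 -0.36] 0.49814845927739265
x dir yaw deg 4.48 tilt [-2.e-04 -1.e+00  1.e-03]
```

step_arm --commands '[[[0,0,-0.13,0.001,0,0,1],[0,0,-0.13,0.001,0,0,1],[0,0,-0.13,0.001,0,0,1],[0,0,0,0,0,0,1]]]'

```text
time: 16.8
position: [0.5697, -0.2358, 0.0175]
tool_rot: [-1.568, -0.062, 0.062]
contact_force: [-17.8, 7.9, 17.8]
finger_gap: 0.497
```

```bash
python3 st.py
```

```text
16.8 jig tcp mm [-95.33  22.7    2.54] F jig [-17.1   9.3  17.8] T [ 1.36  2.9  -0.53] 0.4971119338181641
x dir yaw deg 4.51 tilt [ 3.e-04 -1.e+00  2.e-03]
```

step_arm --commands '[[[-0.1,0,0,0,0,-0.001,1],[-0.1,0,0,0,0,-0.001,1],[-0.1,0,0,0,0,-0.001,1],[0,0,0,0,0,0,1]]]'

```text
time: 17.3
position: [0.5696, -0.2359, 0.0176]
tool_rot: [-1.568, -0.061, 0.062]
contact_force: [-17.4, 15.2, 22.0]
finger_gap: 0.498
```

```bash
python3 st.py
```

```text
17.3 jig tcp mm [-95.35  22.64   2.56] F jig [-16.1  16.5  22. ] T [ 2.58  2.71 -0.42] 0.4978603799324727
x dir yaw deg 4.49 tilt [-7.0e-04 -1.0e+00  1.9e-03]
```

Down-force is creeping up and adds friction. I'll relieve it, then firm up both pushes.

step_arm --commands '[[[0,0,0,0,-0.001,0,1],[0,0,0,0,-0.0005,0,1],[0,0,0,0,0,0,1]]]'

```text
time: 17.68
position: [0.5697, -0.2359, 0.0176]
tool_rot: [-1.568, -0.061, 0.061]
contact_force: [-14.6, 13.1, 14.7]
finger_gap: 0.495
```

```bash
python3 st.py
```

```text
17.68 jig tcp mm [-95.34  22.65   2.6 ] F jig [-13.5  14.2  14.7] T [ 2.33  2.29 -0.37] 0.49527440327828137
x dir yaw deg 4.48 tilt [ 1.0e-04 -1.0e+00  1.6e-03]
```

step_arm --commands '[[[0,0,-0.13,0.001,0,0,1],[0,0,-0.13,0.001,0,0,1],[-0.1,0,0,0,0,-0.001,1],[-0.1,0,0,0,0,-0.001,1],[0,0,0,0,0,0,1]]]'

```text
time: 18.3
position: [0.5696, -0.2359, 0.0176]
tool_rot: [-1.568, -0.061, 0.062]
contact_force: [-19.6, 17.8, 19.8]
finger_gap: 0.496
```

```bash
python3 st.py
```

```text
18.3 jig tcp mm [-95.36  22.62   2.57] F jig [-18.1  19.3  19.8] T [ 2.94  2.94 -0.4 ] 0.4959899241677562
x dir yaw deg 4.49 tilt [-6.0e-04 -1.0e+00  2.3e-03]
```

step_arm --commands '[[[0,0,0,0,-0.001,0,1],[0,0,-0.13,0.001,-0.0005,0,1],[0,0,-0.13,0.001,0,0,1],[-0.1,0,0,0,-0.0005,-0.001,1],[-0.1,0,0,0,0,-0.001,1],[0,0,0,0,0,0,1]]]'

```text
time: 19.05
position: [0.5696, -0.2359, 0.0176]
tool_rot: [-1.567, -0.061, 0.062]
contact_force: [-20.1, 20.0, 16.8]
finger_gap: 0.5
```

```bash
python3 st.py; python3 - <<'E'
from h import *
c=read_camera("scene");save(c,"s6.png");P=cloud(c)
s=(np.hypot(P[...,0]-.60,P[...,1]+.23)<.09)&(P[...,2]>.035)&(P[...,2]<.049)
k,lab,st,_=cv2.connectedComponentsWithStats(s.astype(np.uint8),connectivity=4)
for i in range(1,k):
    if st[i,4]>20:
        q=P[lab==i]; S=np.array([.6678,-.2525,.015]);j=(q-S)@Rz(JY)*1000
        print(st[i],j.min(0).round(1),j.max(0).round(1),np.percentile(j,[50,98],0).round(1))
c=read_camera("wrist");save(c,"w6.png")
a=cv2.imread("pics/s6.png")[190:330,130:284];b=cv2.imread("pics/w6.png")[60:260,130:330]
cv2.imwrite("pics/c6.png",np.hstack([cv2.resize(a,(400,400),interpolation=cv2.INTER_CUBIC),cv2.resize(b,(400,400),interpolation=cv2.INTER_CUBIC)]))
E
```

```text
19.05 jig tcp mm [-95.36  22.59   2.6 ] F jig [-18.5  21.6  16.8] T [ 3.2   3.03 -0.4 ] 0.5001893806369302
x dir yaw deg 4.48 tilt [-2.0e-04 -1.0e+00  2.6e-03]
[ 166  258   61   56 1706] [-120.5  -20.    20.1] [ 23.6 106.9  34. ] [[-25.8  31.2  31.1]
 [ 19.1  99.5  33.7]]
```

View pics/c6.png

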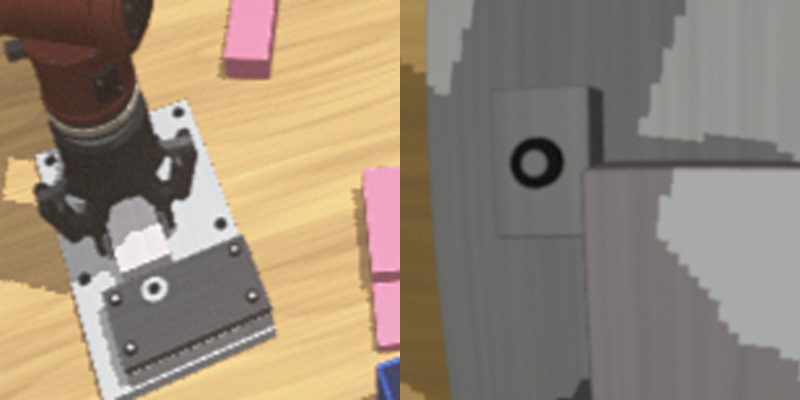

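The blank is flush with the open side block and the numbers are steady. I'll test squareness, meaning both blocks touching, with a small yaw command in each direction.

step_arm --commands '[[[0,0.5,0,0,0,0,1],[0,0,0,0,0,0,1],[0,0,0,0,0,0,1]]]'

```text
time: 19.52
position: [0.5696, -0.2359, 0.0176]
tool_rot: [-1.568, -0.058, 0.059]
contact_force: [-20.4, 19.4, 17.4]
finger_gap: 0.501
```

```bash
python3 st.py
```

```text
19.52 jig tcp mm [-95.37  22.58   2.58] F jig [-18.8  21.   17.4] T [3.39 2.89 0.62] 0.5011219946041587
x dir yaw deg 4.25 tilt [-8.0e-04 -1.0e+00  1.6e-03]
```

step_arm --commands '[[[0,-1.0,0,0,0,0,1],[0,0,0,0,0,0,1],[0,0,0,0,0,0,1]]]'

```text
time: 19.9
position: [0.5699, -0.2359, 0.0176]
tool_rot: [-1.567, -0.068, 0.067]
contact_force: [-19.5, 17.9, 16.9]
finger_gap: 0.5
```

```bash
python3 st.py
```

```text
19.9 jig tcp mm [-95.12  22.61   2.56] F jig [-18.   19.4  16.9] T [ 3.29  2.81 -0.45] 0.4999177179629624
x dir yaw deg 4.94 tilt [ 5.0e-04 -1.0e+00  2.7e-03]
```

step_arm --commands '[[[0,1.0,0,0,0,0,1],[0,0,0,0,0,0,1],[0,0,0,0,0,0,1]]]'

```text
time: 20.27
position: [0.5698, -0.2359, 0.0176]
tool_rot: [-1.569, -0.061, 0.062]
contact_force: [-19.7, 19.6, 16.0]
finger_gap: 0.503
```

```bash
python3 st.py
```

```text
20.27 jig tcp mm [-95.15  22.62   2.55] F jig [-18.   21.2  16. ] T [3.73 2.55 1.51] 0.5031860575003402
x dir yaw deg 4.46 tilt [-6.e-04 -1.e+00  9.e-04]
```

step_arm --commands '[[[0,0.3,0,0,0,0,1],[0,0,0,0,0,0,1],[0,0,0,0,0,0,1]]]'

```text
time: 20.65
position: [0.5698, -0.2359, 0.0176]
tool_rot: [-1.57, -0.058, 0.06]
contact_force: [-19.5, 20.1, 15.9]
finger_gap: 0.5
```

```bash
python3 st.py
```

```text
20.65 jig tcp mm [-95.18  22.58   2.56] F jig [-17.8  21.6  15.9] T [3.84 2.55 2.13] 0.4996951343927958
x dir yaw deg 4.32 tilt [-1.e-03 -1.e+00  3.e-04]
```

step_arm --commands '[[[0,0.3,0,0,0,0,1],[0,0,0,0,0,0,1],[0,0,0,0,0,0,1]]]'

```text
time: 21.02
position: [0.5698, -0.2359, 0.0176]
tool_rot: [-1.57, -0.056, 0.058]
contact_force: [-18.5, 20.7, 16.5]
finger_gap: 0.504
```

```bash
python3 st.py
```

```text
21.02 jig tcp mm [-95.15  22.65   2.57] F jig [-16.8  22.2  16.5] T [3.86 2.59 2.62] 0.5040822686948151
x dir yaw deg 4.16 tilt [-1.3e-03 -1.0e+00 -1.0e-04]
```

Turning clockwise, the torque climbs steeply, so the front block is in contact. Turning counter-clockwise, it stayed near friction level. I'll unwind to a torque near zero, where both blocks share the side load.

step_arm --commands '[[[0,-0.6,0,0,0,0,1],[0,0,0,0,0,0,1],[0,0,0,0,0,0,1]]]'

```text
time: 21.4
position: [0.5699, -0.2358, 0.0176]
tool_rot: [-1.569, -0.061, 0.062]
contact_force: [-19.3, 19.4, 16.4]
finger_gap: 0.502
```

```bash
python3 st.py
```

```text
21.4 jig tcp mm [-95.13  22.66   2.56] F jig [-17.6  20.9  16.4] T [3.62 2.66 1.37] 0.5017320609563456
x dir yaw deg 4.45 tilt [-6.e-04 -1.e+00  1.e-03]
```

step_arm --commands '[[[0,-0.2,0,0,0,0,1],[0,0,0,0,0,0,1],[0,0,0,0,0,0,1]]]'

```text
time: 21.78
position: [0.5699, -0.2359, 0.0176]
tool_rot: [-1.569, -0.062, 0.063]
contact_force: [-20.4, 19.8, 16.1]
finger_gap: 0.503
```

```bash
python3 st.py
```

```text
21.77 jig tcp mm [-95.13  22.64   2.57] F jig [-18.7  21.4  16.1] T [3.51 2.64 1.09] 0.5030051823746908
x dir yaw deg 4.55 tilt [-3.0e-04 -1.0e+00  1.3e-03]
```

step_arm --commands '[[[0,-0.3,0,0,0,0,1],[-0.1,0,0,0,0,-0.001,1],[-0.1,0,0,0,0,-0.001,1],[0,0,-0.13,0.001,0,0,1],[0,0,-0.13,0.001,0,0,1],[0,0,-0.13,0.001,-0.0005,0,1],[0,0,0,0,0,0,1],[0,0,0,0,0,0,1]]]'

```text
time: 22.78
position: [0.5699, -0.2359, 0.0176]
tool_rot: [-1.567, -0.064, 0.065]
contact_force: [-25.5, 22.7, 22.3]
finger_gap: 0.502
```

```bash
python3 st.py
```

```text
22.77 jig tcp mm [-95.12  22.56   2.56] F jig [-23.6  24.6  22.3] T [3.84 3.68 0.4 ] 0.5018351575902636
x dir yaw deg 4.71 tilt [-3.0e-04 -1.0e+00  2.6e-03]
```

step_arm --commands '[[[0,0,0,0,-0.0005,0,1],[0,0.1,0,0,-0.0003,0,1],[0,0,0,0,0,0,1],[0,0,0,0,0,0,1],[0,0,0,0,0,0,1],[0,0,0,0,0,0,1]]]'

```text
time: 23.52
position: [0.5699, -0.2359, 0.0176]
tool_rot: [-1.568, -0.064, 0.064]
contact_force: [-25.7, 22.8, 17.3]
finger_gap: 0.502
```

```bash
python3 st.py; python3 - <<'E'
from h import *
c=read_camera("scene");save(c,"s7.png")
c=read_camera("wrist");save(c,"w7.png");c=read_camera("top");save(c,"t7.png")
a=cv2.imread("pics/s7.png");b=cv2.imread("pics/w7.png")[60:290,130:390]
cv2.imwrite("pics/c7.png",np.hstack([cv2.resize(a,(400,400)),cv2.resize(b,(400,400),interpolation=cv2.INTER_CUBIC)]))
E
python3 st.py
```

```text
23.52 jig tcp mm [-95.1   22.58   2.57] F jig [-23.8  24.8  17.3] T [3.8  3.43 0.65] 0.5017595932945671
x dir yaw deg 4.66 tilt [-1.0e-04 -1.0e+00  2.3e-03]
23.68 jig tcp mm [-95.07  22.57   2.58] F jig [-22.   23.9  18. ] T [3.73 3.36 0.62] 0.5035052101764862
x dir yaw deg 4.66 tilt [-0.     -1.      0.0023]
```

View pics/c7.png

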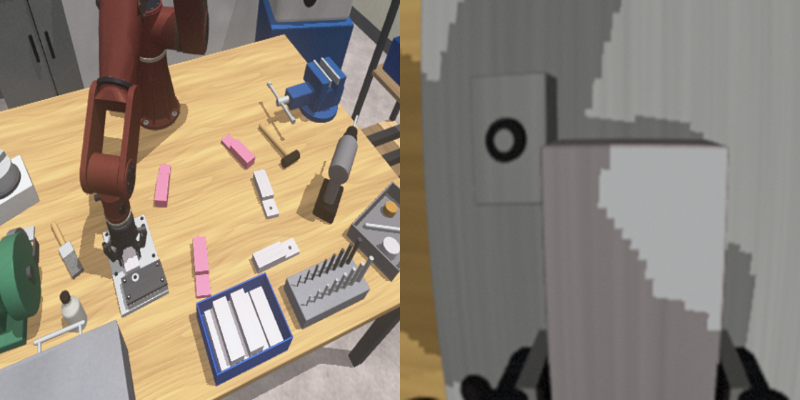

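The blank sits flush with the side block with its lug under the plate. Forces are steady and everything else on the bench is where it was, so I'm handing in.

```bash
python3 -c "
from h import *
print(sign_off())"; python3 st.py
```

```text
the job is handed in; nothing more can be done
None
the job is handed in; nothing more can be done
```

The undrilled foot is in the drill jig, lug under the bush plate, still gripped and pressed against the end stop and the side stops. I handed in at about 23.7 s of the 51 s allowed; sign-off gives no verdict.

**What I did:** I gripped the blank at 80 N and set it down on the base to the left of the open side block. I then slid it in past the block, up to the end stop and across to the side stops. It stalled once about 4 mm short of the side stops because of friction. Easing the down-force freed it.

**Last checks:**
- **Push:** about 22–24 N into the end stop, 24 N into the side stops and about 23 N down on the base. The tool position held steady as I increased the load.
- **Level:** tool tilt was about 0.1°, so the blank should be lying flat.
- **Square:** I inferred this from a small yaw test, because the front block can't be seen under the plate. Turning one way, the torque rose steeply. I settled at about 0.6 N m, where both blocks should carry load.
- **Position:** the tool stopped within about 1 mm of where the camera measurements put the seat (x −95.1 mm against −95.9, y 22.6 mm against 22).
- **Surroundings:** the last picture shows the blank flush with the open side block and the other things on the bench where they were.

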